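Clamp the drilled strip and hold the index plunger out of its hole

ROBOT

A 7-joint arm with a two-finger parallel gripper is mounted at the origin on the work surface. World frame = base frame: x ahead of the robot, y to its left, z up, the work surface at z = 0. Lengths are in m, angles in rad, forces in N, time in s.
With the tool pointing down it reaches from about 0.425 to 0.875 m from the base axis. Payload 9.9 kg.
Tool frame: the origin (TCP) lies on the centre line of the jaws, within the pads' length; the fingertips stand manip.tips_ahead ahead of it and the grasp point (between the pads) lies 8 mm behind it (manip.tips_ahead is the distance from the TCP to the fingertips, in m); z points along the fingers, y is the direction in which the jaws open and shut (so a half turn about z gives the same grasp; the last joint's range is limited). The gripper opens to 85 mm and grips with 20 to 120 N. Pads are 22 mm wide; open, the fingers measure 114 mm over their backs; the gripper's body (76 mm by 85 mm) begins 54 mm behind the grasp point. The pads swing forward as they close: fully open they stand 13 mm farther back than shut.
Start: joints at [1.144, 0.576, 0.025, 1.437, -0.015, 1.129, -0.057], TCP at [0.227, -0.636, 0.242] pointing down, gripper open.
Joint ranges: [-2.76, 2.76], [-0.34, 2.15], [-1.52, 1.57], [0.19, 2.46], [-1.09, 4.23], [0.17, 1.99], [-2.82, 2.82]. Speed limits (rad/s): [2.22, 2.22, 3.01, 3.01, 3.14, 3.14, 3.14].

INTERFACE

Orientations are given as a unit quaternion [x, y, z, w].
In Python, from workcell import manip, imaging gives the robot as it stands. The module is installed in compiled form; this text tells all that it offers.
- The arm moves only by the tool move_arm, never from a script. Its argument "targets" is a list of rows, each a list of 3 entries, a list of its own where there are three numbers: the closure, from -1 (fully open) to 1 (shut), so that 0 is half open, then the shift along the tool's x, y, z in cm, then the turn, a rotation vector about the tool's x, y, z in degrees. A call has 1 to 5 rows; each row shifts and turns the commanded pose from where the row before left it, along the tool's axes as they then stand; what a row does not reach is not made up. A row lasts 1/10 s, in which the tool goes at most 50 mm and 8.59 degrees, less where a joint would pass 70% of its speed; a pose out of reach is approached as far as the arm can. A call is refused whole if a number of a shift passes 5 or a number of a turn 8.59, either way. A call with a gripper value outside its range is refused whole. The fingers move at their own pace and stop on an object; the grip force is fixed at half the most. Time passes only in rows, so rows that do not move let the fingers close. It gives the time, the measured TCP pose, the force and the opening at its end, in the units of the state.
- manip.get_obs(): the state, without advancing time (a new reading comes with each control period).
- imaging.camera(name): name is "scene" or "top"; returns the picture (480x640x3 uint8, blue, green, red); there is no depth.
- imaging.camera_params(name): a dict with "fx", "fy", "cx", "cy" (pixels), "T" (4x4, takes a point from camera to world coordinates). Camera axes: x right, y down, z forward; pixel columns grow to the right and rows downward; lengths in m; the calibration is good to about 2 mm. A picture is of the moment at which its call begins. camera_params takes no time and is no camera call.
- manip.hand_in(): hands the job in, once; it reports no verdict.
Trained networks look in the newest picture that a camera, given by its name, has taken for a name from the list of things; names that differ only in an ending like _2 or _b are one class to them, and where a whole thing is asked for, a point or a joint stands for the part that bears it (a point fixed in the world has none). Each returns a list of dicts, best first, with "confidence" (0 to 1); they miss things now and then, are a little off and sometimes report something else, mostly with a low value. They report only what shows in the picture. A call takes as long as a camera call.
- imaging.recognise(camera, query): "at" ([x, y, z] in m, in the coordinates of the camera as it stood for that picture, good to about 4 mm: the middle of the surface that is visible of it).
- imaging.masks_of(camera, query): "region" (480x640 bool, what is visible of it).
The state is a dict: "time_s": time; "qpos": joint angles; "joint_vel": joint speeds; "effort": joint torques, N m; "eef_pos": TCP position; "eef_rot": TCP orientation; "ft_force": force on the tool from outside, world axes, zero at the start; "torque": the same for the moment, N m; "width": finger opening in m.
Only numpy, scipy, OpenCV 4.12 (cv2) and the standard library are available. Lean on these libraries where they do the work, as an engineer would, in place of code of your own. Each camera call takes 0.05 s, during which the arm holds its last target.

TASK

On the drilling jig, first push the cam clamp's lever right down until it lies level, so the drilled strip cannot shift. Only then pull the sprung index plunger by its round knob, straight up as far as it goes, so that its pin is clear of the hole in the strip, and finish while still holding it up there so I can inspect the hole: do not let go. Leave the other things on the bench where they are.

Things in the scene. Friction and masses are not known exactly. Their poses are not given: they have to be found in the camera images.
- jig: Fixed aluminium base plate 190 x 420 x 12 mm with a drilled steel strip (50 mm wide, top 30 mm above the table) along its middle; turned up to 0.35 rad either way. Three grey heads stand over the strip in one row, 115 mm apart, in any order. Origin on the table under its centre; x square to the strip, away from the robot, y along the strip, z up.
- bush_head: The plain head without moving parts, a flanged steel drill bush on top, 94 mm high; not needed. Origin on the table under its centre.
- lever_pivot (a point): Pivot of the cam clamp's lever on the clamp head (the head with the lever), 58 mm above the table, over the strip's middle. Axes as the jig's. The lever points to this point's -x, towards the robot. The head's cheeks reach 19 mm in front of the pivot, 21 mm to each side and 21 mm above it.
- lever_end (a point): Middle of the free end of the clamp lever, 103 mm from the pivot. Steel bar 16 mm wide and 9 mm thick, with a black grip 24 mm wide and 15 mm thick over the last 45 mm. It turns in a vertical plane.
- lever (a joint): Angle of the clamp lever above level, rad: 0 is fully down (level, against its stop), it starts raised by 0.5 to 0.75 and goes to 0.9 at most. It is stiff (0.22 N m of friction, about 4 N at 55 mm from the pivot) and stays where it is left. Straight down pressure on its top, 50 to 65 mm in front of the pivot, lowers it all the way.
- knob (a point): Centre of the index plunger's black round knob on the index head: 32 mm diameter, 20 mm high, rim chamfered, centre 129 mm above the table at rest; rises with the plunger. Below it: 4 mm gap, a steel sleeve (22 mm diameter, 26 mm high), then the head's top plate (90 mm square to the strip, 44 mm along it), 89 mm above the table, 30 mm below the knob's underside.
- pin_tip (a point): Lower end of the plunger's steel pin (12 mm diameter), 20 mm above the table at rest, i.e. 10 mm deep in the strip's hole. It rises with the knob.
- seat (a point): Centre of the mouth of the seat hole in the strip's top face, under the knob, 30 mm above the table.
- plunger (a joint): How far the plunger is pulled up, m: 0 is seated, 0.022 is fully up against its stop. A spring pulls it back down: about 4 N at rest, 9 N fully up. It does not latch; let go, it drops back.
- skin_pin_a: Bystander: small brass and steel skin pin, 56 mm long and 12 mm high, lying on the jig's base plate in front of the strip between two heads. Origin under its middle, x along it.
- skin_pin_b: Bystander: the other skin pin, the same, between the other two heads.
- bucking_bar: Bystander: dark steel block 70 x 35 x 28 mm on the table behind the jig. Origin under its centre.
- tape: Bystander: roll of tape 90 mm across and 25 mm high, lying on the table beside the jig. Origin under its centre.
- bin: Bystander: yellow open tray 160 x 110 x 50 mm on the table beside the jig. Origin under its centre.
- screwdriver: Bystander: screwdriver with a black handle, lying on the table behind the jig. 200 mm long, 26 mm high. Origin under the middle of its length.
- oil: Bystander: white oil bottle, 48 mm across and 120 mm high, standing beside the jig. Origin under its centre.

How it is judged:
On the way, in this order (a step that is already met when the one before it is completed fails the run):
1. the clamp lever is pushed right down (value of joint lever below 0.08 rad), for 0.2 s.
2. the plunger is pulled fully up and held by the fingers, the clamp still down (value of joint lever below 0.08 rad and value of joint plunger above 0.0195 m and contact force between the fingers and plunger above 2 N), for 0.3 s.
At the end, for the whole second after the job is handed in: The clamp lever is within 0.08 rad of level, and the plunger is at least 19.5 mm of its 22 mm up (pin tip at least 8 mm above the strip), held there by the gripper's fingers (over 2 N on the plunger) through the last second (all of step 2 and z of pin_tip in the frame of seat above 0.008 m); the arm keeps its last pose, push and grip.
It fails at once if the plunger is pulled (over 8 mm) while the clamp lever is not down (over 0.15 rad) (value of joint plunger above 0.008 m and value of joint lever above 0.15 rad).
It fails at once if a bystander is moved by more than 30 mm (distance of any of skin_pin_a, skin_pin_b, bucking_bar, tape, bin, screwdriver, oil from where it was at the start of the episode above 0.03 m).
It also fails if it takes over 38 s, if anything falls off the work surface, if the arm or the gripper's body presses on something with over 40 N, if the wrist force passes 120 N, or if a joint passes its speed limit or range.

## Working session

There is one attempt and no reset: what is moved stays moved. The work goes in short steps, Python scripts to look and compute and a tool call to move; the robot and the scene stay as the last step left them, time stands still between calls to the robot, and variables do not carry over. Pictures are saved under pics/ and viewed, and the job is handed in when it is done.

Besides the shell and the picture viewer there is one more tool, called by a JSON object that holds its "api" and its "payload", one argument or row to a line. move_arm: Moves the arm, as the interface text tells. Its arguments: {"type":"object","properties":{"targets":{"type":"array"}},"required":["targets"]}

```bash
mkdir -p pics
cat > look.py <<'E'
import numpy as np, cv2
from workcell import manip, imaging
E
python3 - <<'E'
from look import *
o=manip.get_obs();print({k:np.round(v,3) for k,v in o.items()}, manip.tips_ahead)
for c in ("scene","top"):
    im=imaging.camera(c);cv2.imwrite(f"pics/{c}0.png",im)
    p=imaging.camera_params(c);T=np.array(p["T"]);print(c,p["fx"],p["cx"],np.round(T,3).tolist())
    for q in ["knob","lever_end","lever_pivot","bush_head","jig","seat","oil","bin","tape","skin_pin_a"]:
        try:
            for r in imaging.recognise(c,q)[:3]:
                a=T@np.r_[r["at"],1];print(q,round(r["confidence"],2),np.round(a[:3],3))
        except Exception as e: print(q,e)
print(manip.get_obs()["time_s"])
E
```

```text
{'time_s': np.float64(0.0), 'qpos': array([ 1.144,  0.577,  0.025,  1.438, -0.015,  1.129, -0.056]), 'joint_vel': array([-0.001,  0.001, -0.   , -0.001, -0.   ,  0.   ,  0.001]), 'effort': array([-2.0000e-03, -7.6576e+01,  2.2500e+00, -2.8598e+01,  1.5000e-02,
        1.3000e-02,  0.0000e+00]), 'eef_pos': array([ 0.227, -0.635,  0.241]), 'eef_rot': array([ 0.985,  0.171, -0.   , -0.001]), 'ft_force': array([-0.025, -0.159, -0.773]), 'torque': array([-0.028, -0.032, -0.03 ]), 'width': np.float64(0.085)} 0.011
scene 591.2434735387684 322.5047944573027 [[-0.52, 0.685, -0.51, 1.259], [0.854, 0.405, -0.328, 0.461], [-0.018, -0.606, -0.795, 1.127], [0.0, 0.0, 0.0, 1.0]]
knob 0.45 [0.574 0.077 0.136]
lever_end 0.84 [ 0.496 -0.035  0.086]
lever_end 0.4 [ 0.465 -0.08   0.026]
lever_pivot 0.81 [ 0.553 -0.035  0.077]
bush_head 0.89 [ 0.531 -0.148  0.08 ]
jig 0.71 [0.712 0.011 0.027]
jig 0.64 [ 0.575 -0.007  0.016]
oil 0.98 [0.697 0.239 0.075]
oil 0.38 [0.571 0.07  0.139]
bin 0.61 [ 0.467 -0.348  0.018]
tape 0.63 [0.579 0.239 0.027]
top 478.9090761912644 325.91596966712234 [[-0.015, -0.993, 0.118, 0.503], [-1.0, 0.016, 0.007, 0.025], [-0.009, -0.118, -0.993, 1.085], [0.0, 0.0, 0.0, 1.0]]
knob 0.63 [0.564 0.075 0.142]
knob 0.47 [ 0.654 -0.226  0.021]
lever_end 0.8 [ 0.497 -0.033  0.083]
lever_end 0.48 [0.573 0.243 0.019]
lever_pivot 0.8 [ 0.534 -0.035  0.078]
bush_head 0.86 [ 0.515 -0.146  0.079]
bush_head 0.41 [ 0.497 -0.032  0.089]
bush_head 0.23 [ 0.537 -0.035  0.074]
jig 0.89 [ 0.534 -0.041  0.009]
seat 0.73 [ 0.499 -0.034  0.086]
seat 0.59 [ 0.536 -0.037  0.078]
seat 0.58 [0.566 0.067 0.083]
oil 0.75 [0.672 0.223 0.08 ]
bin 0.85 [ 0.469 -0.345  0.008]
tape 0.95 [0.571 0.242 0.019]
skin_pin_a 0.68 [ 0.47  -0.08   0.024]
skin_pin_a 0.42 [0.493 0.034 0.026]
1.1
```

View pics/scene0.png

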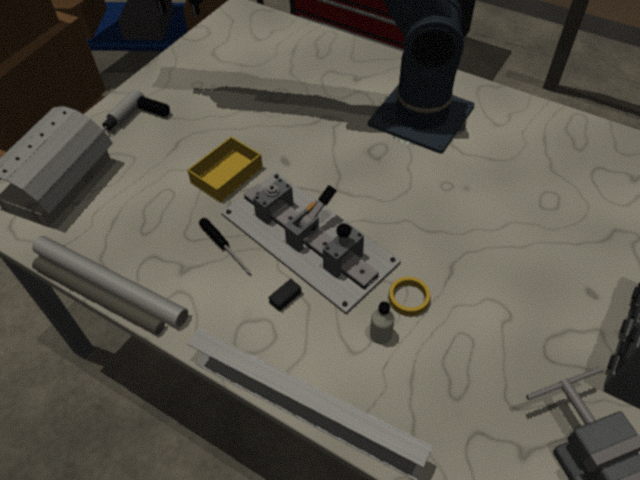

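View pics/top0.png

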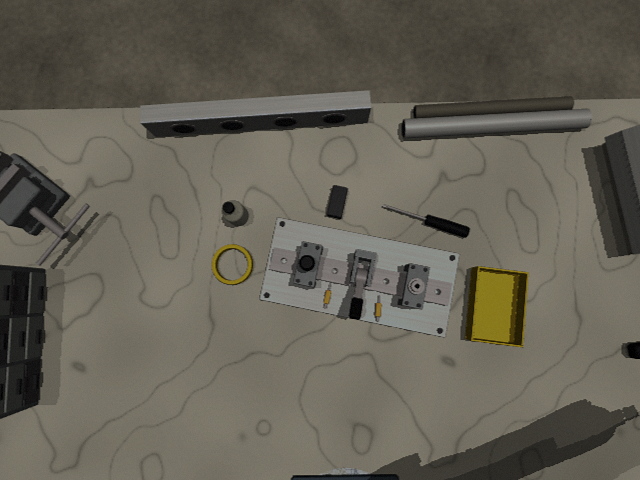

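The top view shows the knob at about (306,263), the lever running from pivot (363,268) to grip (356,308), and the bush head at (415,287). The scene view shows the knob at (344,230) and the lever end at (332,189). Next I'll triangulate these.

Run:
```python
from look import *
s=cv2.imread("pics/scene0.png")[165:305,215:415];t=cv2.imread("pics/top0.png")[210:340,255:465]
cv2.imwrite("pics/s_z.png",cv2.resize(s,None,fx=4,fy=4,interpolation=cv2.INTER_CUBIC)); cv2.imwrite("pics/t_z.png",cv2.resize(t,None,fx=3.8,fy=3.8,interpolation=cv2.INTER_CUBIC))
p=imaging.camera_params("top");T=np.array(p["T"])
def onplane(u,v,z):
    d=T[:3,:3]@[(u-p["cx"])/p["fx"],(v-p["cy"])/p["fy"],1];return T[:3,3]+d*(z-T[2,3])/d[2]
for uv in [(282,224),(452,258),(266,296),(439,331)]: print(np.round(onplane(*uv,.012),4))
```

```text
[0.6602 0.1314 0.012 ]
[ 0.5769 -0.2492  0.012 ]
[0.4988 0.1679 0.012 ]
[ 0.4165 -0.2132  0.012 ]
```

View pics/s_z.png

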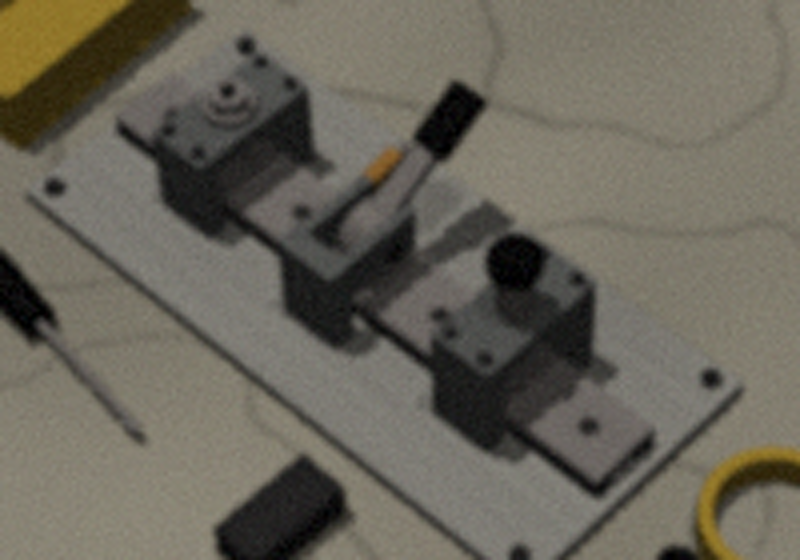

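View pics/t_z.png

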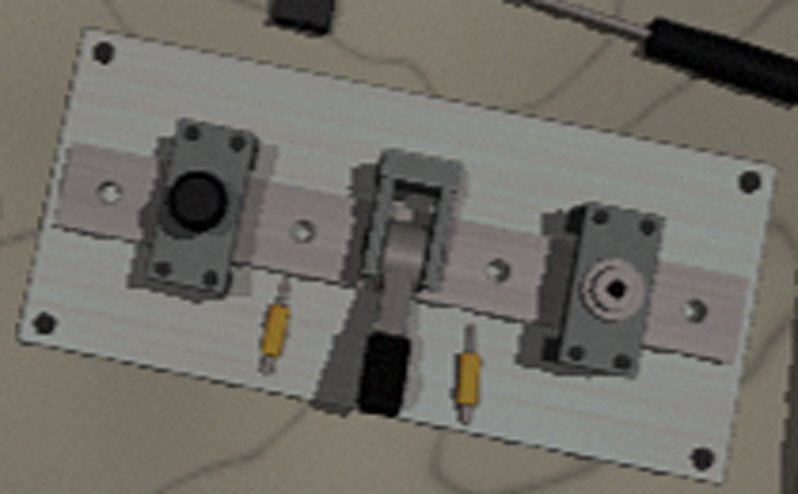

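```bash
cat >> look.py <<'E'
P={c:imaging.camera_params(c) for c in("scene","top")}
def ray(c,u,v):
    p=P[c];T=np.array(p["T"]);d=T[:3,:3]@[(u-p["cx"])/p["fx"],(v-p["cy"])/p["fy"],1];return T[:3,3],d/np.linalg.norm(d)
def tri(a,b):
    (o1,d1),(o2,d2)=ray("scene",*a),ray("top",*b)
    s=np.linalg.lstsq(np.c_[d1,-d2],o2-o1,rcond=None)[0]
    x,y=o1+s[0]*d1,o2+s[1]*d2;return (x+y)/2,np.linalg.norm(x-y)
yaw=-.219;C=np.array([.5381,-.0408]);X=np.array([np.cos(yaw),np.sin(yaw)]);Y=np.array([-X[1],X[0]])
E
python3 - <<'E'
from look import *
f=lambda a:(a[0]/4+215,a[1]/4+165); g=lambda a:(a[0]/3.8+255,a[1]/3.8+210)
for n,a,b in [("knobmid",(515,262),(197,203)),("leverend",(467,93),(382,406)),("bush",(229,92),(617,290)),("hole",(302,212),(498,270)),("gripstart",(428,140),(388,338))]:
    q,e=tri(f(a),g(b));r=q[:2]-C;print(n,np.round(q,4),round(e,4),"jig",np.round([r@X,r@Y],4))
for i in (-1,0,1): print(C+.115*i*Y)
E
```

```text
knobmid [0.563  0.0702 0.1266] 0.001 jig [0.0002 0.1138]
leverend [ 0.4546 -0.0254  0.1069] 0.0001 jig [-0.0848 -0.0031]
bush [ 0.514  -0.1548  0.0922] 0.0002 jig [ 0.0013 -0.1165]
hole [ 0.5275 -0.0983  0.0292] 0.0004 jig [ 0.0021 -0.0584]
gripstart [ 0.4904 -0.0302  0.0976] 0.0004 jig [-0.0489  0.    ]
[ 0.51311583 -0.15305325]
[ 0.5381 -0.0408]
[0.56308417 0.07145325]
```

Triangulation agrees with the known geometry. The jig yaw is -0.219, the pivot is at (0.538,-0.041), and the knob is at (0.563,0.071,~0.128). I'll shut the gripper and align the tool with the jig.

{"api": "move_arm", "payload": {
  "targets": [
    [1, [0, 0, 0], [0, 0, 8.5]],
    [1, [0, 0, 0], [0, 0, 8.5]],
    [1, [0, 0, 0], [0, 0, 8.5]],
    [1, [0, 0, 0], [0, 0, 6.8]]
  ]
}}

```text
time_s: 1.5
eef_pos: [0.2269, -0.6357, 0.2423]
eef_rot: [0.994, -0.113, 0.0, 0.0]
ft_force: [0.5, -0.7, -0.1]
width: 0.0283
```

```bash
cat >> look.py <<'E'
from scipy.spatial.transform import Rotation as Ro
def rel(p):
    o=manip.get_obs();R=Ro.from_quat(o["eef_rot"])
    M=R.as_matrix();want=np.c_[np.r_[X,0],np.r_[-Y,0],[0,0,-1]]
    print("t",o["time_s"],"pos",np.round(o["eef_pos"],4),"F",np.round(o["ft_force"],1),"w",round(float(o["width"]),4),"tips",manip.tips_ahead)
    print("shift cm",np.round(M.T@(np.array(p)-o["eef_pos"])*100,2),"turn deg",np.round(Ro.from_matrix(M.T@want).as_rotvec(degrees=True),2))
LEV=lambda d:np.r_[C-d*X,0]
E
python3 -c "
from look import *
rel(LEV(.057)+[0,0,.2])"
```

```text
t 1.5 pos [ 0.2269 -0.6357  0.2423] F [ 0.5 -0.7 -0.1] w 0.0283 tips 0.011
shift cm [ 11.24 -64.92   4.23] turn deg [ 0.   -0.   -0.45]
```

{"api": "move_arm", "payload": {
  "targets": [
    [1, [0.8, -4.6, 0], [0, 0, 0]],
    [1, [0.8, -4.6, 0], [0, 0, 0]],
    [1, [0.8, -4.6, 0], [0, 0, 0]],
    [1, [0.8, -4.6, 0], [0, 0, 0]],
    [1, [0.8, -4.6, 0], [0, 0, 0]]
  ]
}}

```text
time_s: 2.0
eef_pos: [0.3169, -0.4184, 0.2425]
eef_rot: [0.994, -0.11, 0.0, 0.0]
ft_force: [1.4, -0.4, -0.4]
width: 0.0003
```

{"api": "move_arm", "payload": {
  "targets": [
    [1, [0.8, -4.6, 0], [0, 0, 0]],
    [1, [0.8, -4.6, 0], [0, 0, 0]],
    [1, [0.8, -4.6, 0], [0, 0, 0]],
    [1, [0.8, -4.6, 0], [0, 0, 0]],
    [1, [0, 0, 0], [0, 0, 0]]
  ]
}}

```text
time_s: 2.5
eef_pos: [0.3906, -0.2416, 0.2425]
eef_rot: [0.994, -0.106, 0.001, -0.001]
ft_force: [0.4, -1.9, 0.5]
width: 0.0001
```

```bash
python3 -c "
from look import *
rel(LEV(.057)+[0,0,.2])"
```

```text
t 2.5 pos [ 0.3906 -0.2416  0.2425] F [ 0.4 -1.9  0.5] w 0.0001 tips 0.011
shift cm [  4.49 -22.77   4.31] turn deg [-0.15 -0.05  0.41]
```

{"api": "move_arm", "payload": {
  "targets": [
    [1, [0.9, -4.5, 0.5], [0, 0, 0]],
    [1, [0.9, -4.5, 0.5], [0, 0, 0]],
    [1, [0.9, -4.5, 0.5], [0, 0, 0]],
    [1, [0.9, -4.5, 0.5], [0, 0, 0]],
    [1, [0.9, -4.5, 0.5], [0, 0, 0]]
  ]
}}

```text
time_s: 3.0
eef_pos: [0.4818, -0.0366, 0.2174]
eef_rot: [0.994, -0.111, 0.0, 0.0]
ft_force: [1.6, -1.1, 0.1]
width: -0.0
```

{"api": "move_arm", "payload": {
  "targets": [
    [1, [0, 0, 0], [0, 0, 0]],
    [1, [0, 0, 0], [0, 0, 0]]
  ]
}}

```text
time_s: 3.2
eef_pos: [0.4813, -0.0374, 0.2171]
eef_rot: [0.994, -0.109, -0.0, 0.0]
ft_force: [0.4, -0.0, 0.2]
width: 0.0002
```

```bash
python3 -c "
from look import *
rel(LEV(.057)+[0,0,.0735])"
```

```text
t 3.2 pos [ 0.4813 -0.0374  0.2171] F [ 0.4 -0.   0.2] w 0.0002 tips 0.011
shift cm [-0.07 -0.91 14.36] turn deg [0.01 0.02 0.02]
```

{"api": "move_arm", "payload": {
  "targets": [
    [1, [0, -0.9, 3], [0, 0, 0]],
    [1, [0, 0, 3], [0, 0, 0]],
    [1, [0, 0, 2], [0, 0, 0]],
    [1, [0, 0, 1], [0, 0, 0]],
    [1, [0, 0, 1], [0, 0, 0]]
  ]
}}

```text
time_s: 3.7
eef_pos: [0.483, -0.0306, 0.1171]
eef_rot: [0.994, -0.111, 0.0, 0.0]
ft_force: [0.4, -0.3, -0.4]
width: -0.0004
```

{"api": "move_arm", "payload": {
  "targets": [
    [1, [0, 0, 1], [0, 0, 0]],
    [1, [0, 0, 1], [0, 0, 0]],
    [1, [0, 0, 1], [0, 0, 0]],
    [1, [0, 0, 0.7], [0, 0, 0]],
    [1, [0, 0, 0], [0, 0, 0]]
  ]
}}

```text
time_s: 4.2
eef_pos: [0.4827, -0.029, 0.0794]
eef_rot: [0.994, -0.11, -0.001, 0.0]
ft_force: [0.2, -0.7, 0.1]
width: 0.0003
```

```bash
python3 -c "
from look import *
rel(LEV(.057)+[0,0,.0735])"
```

```text
t 4.2 pos [ 0.4827 -0.029   0.0794] F [ 0.2 -0.7  0.1] w 0.0003 tips 0.011
shift cm [-0.04 -0.05  0.59] turn deg [ 0.01  0.07 -0.1 ]
```

The wrist shows no force, so I'll look before going on.

Run:
```python
from look import *
s=imaging.camera("scene")[165:305,215:415]
cv2.imwrite("pics/s_z1.png",cv2.resize(s,None,fx=4,fy=4,interpolation=cv2.INTER_CUBIC))
```

```text
(no output)
```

View pics/s_z1.png

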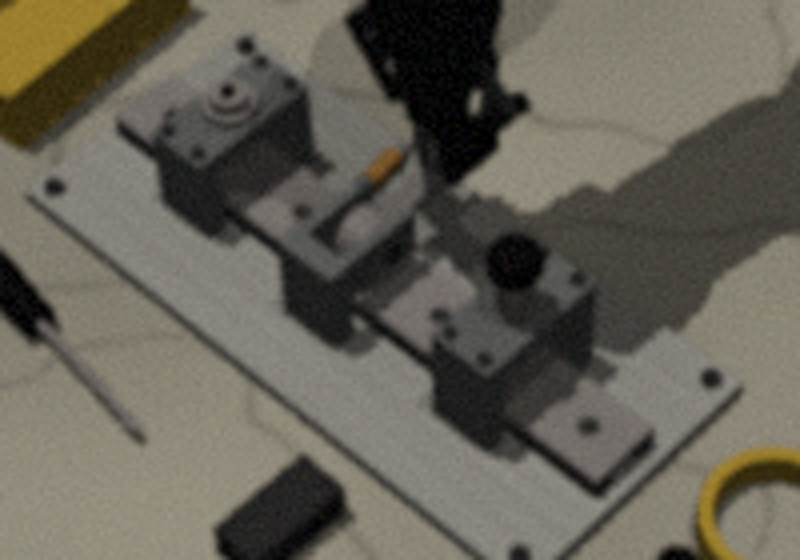

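The lever is going down: the fingers (about (430,180) in the crop) sit on it and the bar has nearly disappeared into the cheeks. I'll keep pressing until it meets the stop.

{"api": "move_arm", "payload": {
  "targets": [
    [1, [0, 0, 0.3], [0, 0, 0]],
    [1, [0, 0, 0.3], [0, 0, 0]],
    [1, [0, 0, 0.1], [0, 0, 0]],
    [1, [0, 0, 0], [0, 0, 0]]
  ]
}}

```text
time_s: 4.65
eef_pos: [0.4834, -0.0291, 0.0759]
eef_rot: [0.994, -0.11, 0.001, -0.0]
ft_force: [-9.9, 1.1, 42.5]
width: 0.0003
```

{"api": "move_arm", "payload": {
  "targets": [
    [1, [0, 0, 0.2], [0, 0, 0]],
    [1, [0, 0, 0], [0, 0, 0]]
  ]
}}

```text
time_s: 4.85
eef_pos: [0.4835, -0.0291, 0.0754]
eef_rot: [0.994, -0.11, 0.002, -0.0]
ft_force: [-15.9, 2.4, 69.3]
width: 0.0001
```

Firm stop at tip height about 0.0645, which matches a level lever. I'll lift off, open the gripper, and check.

{"api": "move_arm", "payload": {
  "targets": [
    [1, [0, 0, -1], [0, 0, 0]],
    [1, [0, 0, -4], [0, 0, 0]],
    [1, [0, 0, -4.8], [0, 0, 0]],
    [-1, [0, 0, -3], [0, 0, 0]],
    [-1, [0, -3, 0], [0, 0, 0]]
  ]
}}

```text
time_s: 5.35
eef_pos: [0.4915, -0.0032, 0.2037]
eef_rot: [0.994, -0.113, 0.004, 0.0]
ft_force: [1.0, 0.1, 0.1]
width: 0.0283
```

Run:
```python
from look import *
rel([.563,.0708,.20])
s=imaging.camera("scene")[165:305,215:415];t=imaging.camera("top")[210:340,255:465]
o=np.vstack([cv2.resize(s,(800,560))[:300+20],cv2.resize(t,(452,280)).copy() if 0 else cv2.copyMakeBorder(cv2.resize(t,(452,280)),0,0,0,348,0)])
cv2.imwrite("pics/c2.png",o)
```

```text
t 5.35 pos [ 0.4915 -0.0032  0.2037] F [1.  0.1 0.1] w 0.0283 tips 0.011
shift cm [ 5.3  -8.82  0.42] turn deg [-0.02 -0.45 -0.46]
```

View pics/c2.png

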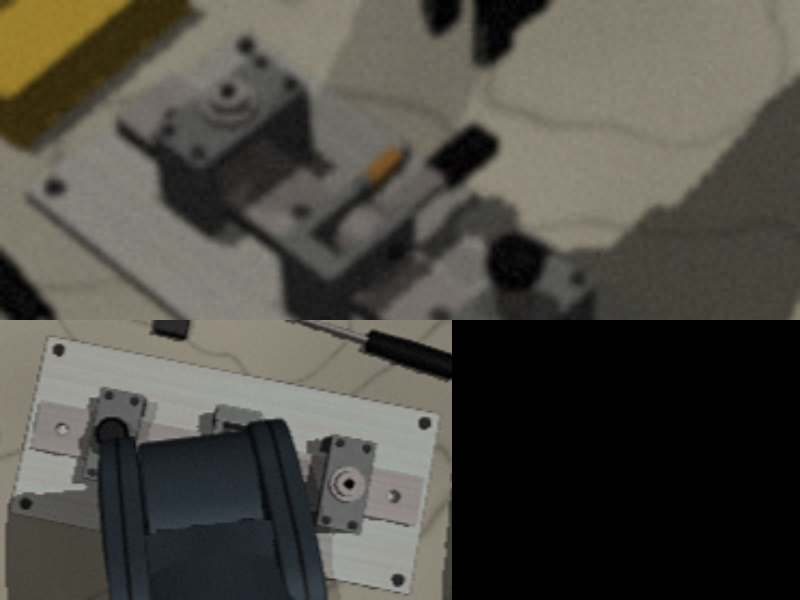

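Run:
```python
from look import *
p=P["scene"];Ti=np.linalg.inv(np.array(p["T"]))
for a in (0,.08,.15,.3):
    for d in(.058,.103):
        q=Ti@np.r_[C-d*np.cos(a)*X,.058+d*np.sin(a),1];print(a,d,4*(p["fx"]*q[0]/q[2]+p["cx"]-215),4*(p["fy"]*q[1]/q[2]+p["cy"]-165))
```

```text
0 0.058 440.19870987942386 175.8367212186315
0 0.103 491.7928351797161 134.39263105335044
0.08 0.058 439.86965291610204 170.91455659775136
0.08 0.103 491.4580967236973 125.5567090225295
0.15 0.058 439.226310111251 166.89565977699726
0.15 0.103 490.5472700413163 118.29461944639138
0.3 0.058 436.73547419570446 159.2882220401416
0.3 0.103 486.64076213037333 104.39371087755399
```

{"api": "move_arm", "payload": {
  "targets": [
    [-1, [1.8, -2.9, 0], [0, 0, 0]],
    [-1, [1.8, -2.9, 0], [0, 0, 0]],
    [-1, [1.7, -2.9, 0], [0, 0, 0]],
    [-1, [0, 0, 0], [0, 0, 0]],
    [-1, [0, 0, 0], [0, 0, 0]]
  ]
}}

```text
time_s: 5.95
eef_pos: [0.5602, 0.0736, 0.1986]
eef_rot: [0.994, -0.11, -0.001, 0.0]
ft_force: [-1.4, 0.2, -0.4]
width: 0.0852
```

```bash
python3 -c "
from look import *
rel([.563,.0708,.121])"
```

```text
t 5.95 pos [0.5602 0.0736 0.1986] F [-1.4  0.2 -0.4] w 0.0852 tips 0.011
shift cm [0.34 0.21 7.76] turn deg [ 0.03  0.06 -0.04]
```

The lever end in the picture, around (485,138), matches the projection for level (492,134). Descending over the knob.

{"api": "move_arm", "payload": {
  "targets": [
    [-1, [0.3, 0.2, 2], [0, 0, 0]],
    [-1, [0, 0, 2], [0, 0, 0]],
    [-1, [0, 0, 2], [0, 0, 0]],
    [-1, [0, 0, 1.8], [0, 0, 0]],
    [-1, [0, 0, 0], [0, 0, 0]]
  ]
}}

```text
time_s: 6.45
eef_pos: [0.5608, 0.0692, 0.1193]
eef_rot: [0.994, -0.111, -0.002, 0.001]
ft_force: [-0.1, 0.5, 0.2]
width: 0.0854
```

Run:
```python
from look import *
rel([.563,.0708,.121])
s=imaging.camera("scene")[165:305,215:415]
cv2.imwrite("pics/s3.png",cv2.resize(s,None,fx=4,fy=4))
```

```text
t 6.45 pos [0.5608 0.0692 0.1193] F [-0.1  0.5  0.2] w 0.0854 tips 0.011
shift cm [ 0.18 -0.2  -0.17] turn deg [ 0.13  0.23 -0.18]
```

View pics/s3.png

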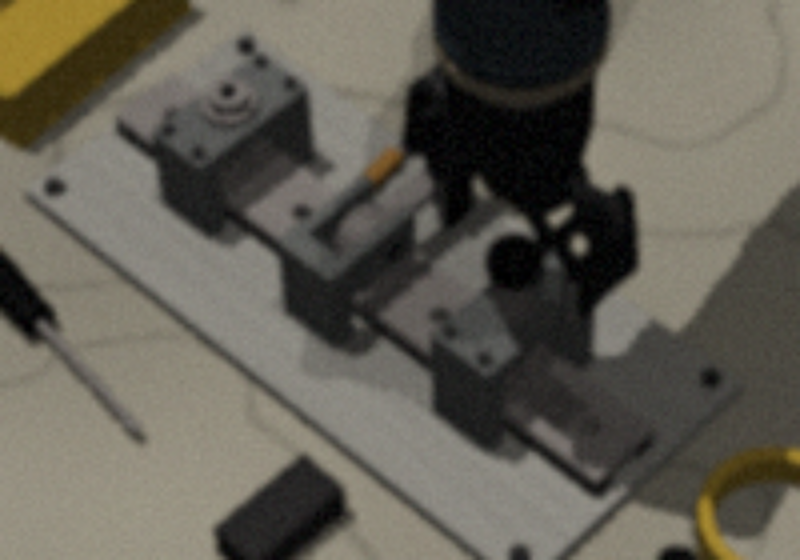

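The knob at (515,262) lies midway between the fingertips, which are near (455,220) and (590,300). Closing.

{"api": "move_arm", "payload": {
  "targets": [
    [-1, [0.2, -0.2, 0], [0, 0, 0]],
    [1, [0, 0, 0], [0, 0, 0]],
    [1, [0, 0, 0], [0, 0, 0]],
    [1, [0, 0, 0], [0, 0, 0]],
    [1, [0, 0, 0], [0, 0, 0]]
  ]
}}

```text
time_s: 7.0
eef_pos: [0.5651, 0.0704, 0.1219]
eef_rot: [0.994, -0.111, -0.0, 0.001]
ft_force: [-5.7, 3.1, 21.3]
width: 0.0299
```

{"api": "move_arm", "payload": {
  "targets": [
    [1, [0, 0, 0], [0, 0, 0]],
    [1, [0, 0, 0], [0, 0, 0]]
  ]
}}

```text
time_s: 7.2
eef_pos: [0.5651, 0.0706, 0.1222]
eef_rot: [0.994, -0.111, 0.0, 0.001]
ft_force: [-2.3, -5.7, 10.5]
width: 0.0297
```

{"api": "move_arm", "payload": {
  "targets": [
    [1, [0, 0, -0.4], [0, 0, 0]],
    [1, [0, 0, -0.4], [0, 0, 0]],
    [1, [0, 0, 0], [0, 0, 0]]
  ]
}}

```text
time_s: 7.5
eef_pos: [0.565, 0.0705, 0.1291]
eef_rot: [0.994, -0.111, -0.0, 0.001]
ft_force: [0.9, -5.6, -6.7]
width: 0.0292
```

Run:
```python
from look import *
rel([.563,.0708,.144])
s=imaging.camera("scene")[165:305,215:415]
cv2.imwrite("pics/s4.png",cv2.resize(s,None,fx=4,fy=4))
```

```text
t 7.5 pos [0.565  0.0705 0.1291] F [ 0.9 -5.6 -6.7] w 0.0292 tips 0.011
shift cm [-0.2   0.02 -1.49] turn deg [ 0.12  0.02 -0.18]
```

View pics/s4.png

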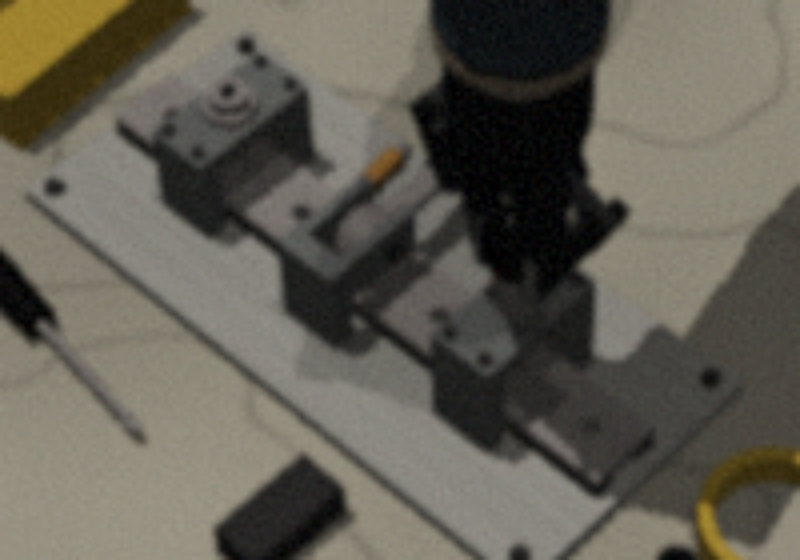

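The fingers are around the knob and the pull is -6.7 N, which matches the spring at about 8 mm. Pulling the rest.

{"api": "move_arm", "payload": {
  "targets": [
    [1, [0, 0, -0.4], [0, 0, 0]],
    [1, [0, 0, -0.4], [0, 0, 0]],
    [1, [0, 0, -0.4], [0, 0, 0]],
    [1, [0, 0, 0], [0, 0, 0]]
  ]
}}

```text
time_s: 7.95
eef_pos: [0.5649, 0.0706, 0.1408]
eef_rot: [0.994, -0.111, -0.0, 0.001]
ft_force: [1.9, -6.5, -10.1]
width: 0.0296
```

{"api": "move_arm", "payload": {
  "targets": [
    [1, [0, 0, -0.2], [0, 0, 0]],
    [1, [0, 0, -0.1], [0, 0, 0]],
    [1, [0, 0, 0], [0, 0, 0]]
  ]
}}

```text
time_s: 8.25
eef_pos: [0.5649, 0.0706, 0.1435]
eef_rot: [0.994, -0.111, -0.001, 0.001]
ft_force: [2.9, -4.8, -9.0]
width: 0.0294
```

{"api": "move_arm", "payload": {
  "targets": [
    [1, [0, 0, -0.1], [0, 0, 0]],
    [1, [0, 0, -0.1], [0, 0, 0]],
    [1, [0, 0, 0], [0, 0, 0]]
  ]
}}

```text
time_s: 8.55
eef_pos: [0.5649, 0.0705, 0.1445]
eef_rot: [0.994, -0.111, -0.001, 0.001]
ft_force: [6.1, -5.0, -20.1]
width: 0.0294
```

The force jumped to -20 N at 22 mm of travel, so the plunger is at its stop. I'll hold, check for slip, and look.

{"api": "move_arm", "payload": {
  "targets": [
    [1, [0, 0, 0], [0, 0, 0]],
    [1, [0, 0, 0], [0, 0, 0]],
    [1, [0, 0, 0], [0, 0, 0]],
    [1, [0, 0, 0], [0, 0, 0]],
    [1, [0, 0, 0], [0, 0, 0]]
  ]
}}

```text
time_s: 9.05
eef_pos: [0.5649, 0.0705, 0.1445]
eef_rot: [0.994, -0.111, -0.001, 0.001]
ft_force: [5.3, -4.6, -19.6]
width: 0.0298
```

Run:
```python
from look import *
rel([.563,.0708,.144])
s=imaging.camera("scene")[165:305,215:415]
cv2.imwrite("pics/s5.png",cv2.convertScaleAbs(cv2.resize(s,None,fx=4,fy=4),alpha=1.8))
```

```text
t 9.05 pos [0.5649 0.0705 0.1445] F [  5.3  -4.6 -19.6] w 0.0298 tips 0.011
shift cm [-0.19  0.01  0.05] turn deg [ 0.15  0.08 -0.17]
```

View pics/s5.png

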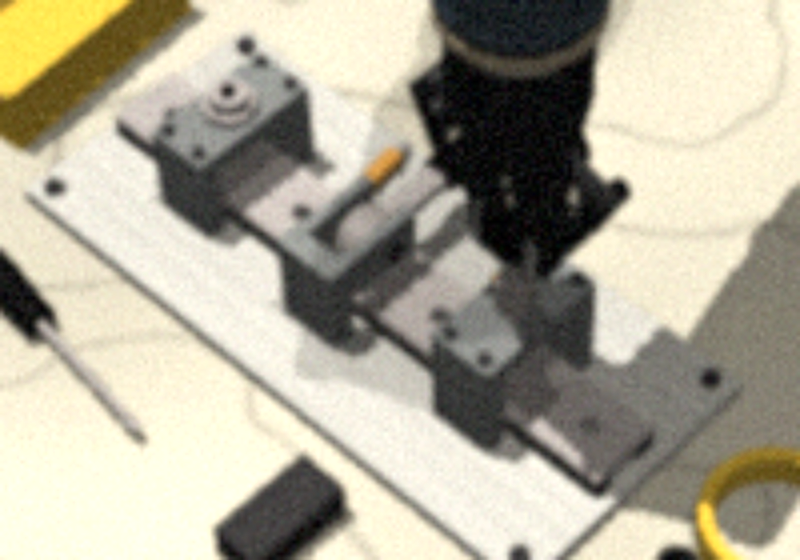

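The gripper is still around the raised knob, with the grey sleeve showing beneath it at about (530,260). The lever is still level at (430,180), and the force and height haven't changed. Handing in.

```bash
python3 -c "
from look import *
print(manip.hand_in()); rel([.563,.0708,.144])"
```

```text
the job is handed in; nothing more can be done
None
the job is handed in; nothing more can be done
```

The clamp lever is down level, and the gripper is still holding the index plunger fully up so you can inspect the hole. I handed the job in at about 9 s of the 38 s allowed; no verdict is reported.

- **Lever:** I pushed it down with the closed fingertips about 57 mm in front of the pivot, until it stopped hard with the fingertips about 64.5 mm above the table. The last push reached about 69 N at the wrist, more than was needed. A picture afterwards showed the lever end within a few pixels of where a level lever should be. In the last picture the part not hidden by the gripper still looked level.
- **Plunger:** I then gripped the knob and pulled straight up. The tool rose about 22 mm. The pull was 7 N at 7 mm and about 10 N near the top, then jumped to 20 N at the stop. It held steady over the next half second (19.6 N, same height).
- **Bystanders:** I touched none of them on purpose and saw no movement, but the last picture did not show all of them.

**Checks that disagreed or are missing:**
- The finger opening reads 29.5 mm on a 32 mm knob, perhaps because of the chamfered rim. I found no sign of slipping.
- The gripper hides the knob and pin, so the 22 mm is judged from the tool's travel and the force, not seen directly.

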